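Lock the magnetron in the sloping jig with its wedge

ROBOT

A 6-joint arm with a two-finger parallel gripper is mounted at the origin on the work surface. World frame = base frame: x ahead of the robot, y to its left, z up, the work surface at z = 0. Lengths are in m, angles in rad, forces in N, time in s.
With the tool pointing down it reaches from about 0.35 to 0.975 m from the base axis. Payload 4.9 kg.
Tool frame: the origin (TCP) lies at the very end of the fingers, on their centre line; the grasp point (between the pads) lies 19 mm behind it (ctrl.tcp_to_grasp is the distance from the TCP to the grasp point, in m); z points along the fingers, y is the line along which they close (so a half turn about z gives the same grasp; the last joint's range is limited). The gripper opens to 85 mm and grips with 20 to 120 N. Pads are 22 mm wide; open, the fingers measure 114 mm over their backs; the gripper's body (76 mm by 85 mm) begins 54 mm behind the grasp point. The pads swing forward as they close: fully open they stand 13 mm farther back than shut.
Start: joints at [-1.267, 0.053, 1.613, -0, 1.476, -0.119], TCP at [0.256, -0.57, 0.231] pointing down, gripper open.
Joint ranges: [-3.01, 3.01], [-1.01, 2.22], [0.06, 2.58], [-1.02, 4.17], [0.09, 2.62], [-3.14, 3.14]. Speed limits (rad/s): [2.57, 2.57, 3.14, 3.14, 3.14, 3.14].

INTERFACE

Orientations are given as a unit quaternion [w, x, y, z].
In Python, from plant import ctrl, eyes, job gives the robot as it stands.
- The arm moves only by the tool step_arm, never from a script. Its arguments are lists of equal length, an entry for each row: "hand": the finger opening in mm, from 0 to 85.4; "xyz": the shift along the world's x, y, z in mm, a list of three; "turn": the turn about the world's z in degrees. In form: {"hand": [hand, ...], "xyz": [[dx, dy, dz], ...], "turn": [turn, ...]}. A call has 1 to 5 rows; each row is the pose to reach, as a shift and turn from the pose commanded when the call began; what a row does not reach only later rows make up. A row lasts 1/8 s, in which the tool goes at most 62.5 mm and 10.7 degrees, less where a joint would pass 70% of its speed; a pose out of reach is approached as far as the arm can. A call with a gripper value outside its range is refused whole. The fingers move at their own pace and stop on an object; "force" is the grip in N (left out, the last holds). Time passes only in rows, so rows that repeat a pose let the fingers close. It gives the time, the measured TCP pose, the force, the opening and the grip force at its end, in the units of the state.
- ctrl.get_obs(): the state, without advancing time (a new reading comes with each control period).
- eyes.get_image(name): name is "scene" or "top" or "wrist"; returns the picture (480x640x3 uint8, red, green, blue); there is no depth.
- eyes.calibration(name): a dict with "intrinsics" (3x3 intrinsics, pixels), "k1" (the pictures are not rectified: a ray, as slopes to the right and down, at radius r is drawn at 1 + k1 r^2 times it, then the intrinsics apply), "xyz" and "orientation" of the camera in the world. Camera axes: x right, y down, z forward; pixel columns grow to the right and rows downward; lengths in m; the calibration is good to about 2 mm. A picture is of the moment at which its call begins: read the wrist's pose just before it. calibration takes no time and is no camera call; for the wrist camera it gives the pose at the moment of the call.
- job.close_job(): hands the job in; it is judged then, once.
The state is a dict: "time": time; "joint_pos": joint angles; "qvel": joint speeds; "tau": joint torques, N m; "tool_pos": TCP position; "tcp_rot": TCP orientation; "ft_force": force on the tool from outside, world axes, zero at the start; "wrist_torque": the same for the moment, N m; "grip_width": opening from 0.0 (shut) to 1.0 (fully open); "grasp_force": force on a finger pad.
Only numpy, scipy, OpenCV 4.12 (cv2) and the standard library are available. Lean on these libraries where they do the work, as an engineer would, in place of code of your own. Each camera call takes 0.05 s, during which the arm holds its last target. There are 200 camera calls.

TASK

Take the orange wedge out of its grey rack and set it, thin end first, loosely into the slot between the aluminium cheek and the blue jaw of the sloping jig, near the middle of the jaw's width, and let go of it there. Then tap or press it down on its head with closed fingers until the blue jaw has closed up against the magnetron and the wedge is locked tight. Leave the other things on the bench where they are.

Things in the scene. Friction and masses are not known exactly. Their poses are not given: they have to be found in the camera images.
- wedge_head (a point): Centre of the head (grip block) of the loose orange nylon wedge, about 0.14 kg. The head measures 36 mm (its x) by 46 mm (its y) by 44 mm (its z). The blade runs 75 mm from the head's underside along -z. Turned half round about z the wedge is the same. At the start it stands in the rack, z up, head resting on the rack's top, blade in the hole: lift it straight up 80 mm or more to clear.
- wedge_tip (a point): Middle of the wedge's thin end, 97 mm along -z from the head's centre. The blade is 38 mm wide (y) and tapers evenly on both faces, from 19 mm thick (x) at the head to 8 mm at this end. Same axes as the head.
- rack: Grey block fixed to the bench, 75 (x) by 95 (y) by 85 mm high, with an upright hole, 22 by 42 mm, in which the wedge stands at the start; origin at the centre of its underside, same heading as the wedge at the start.
- bed: Sloping bed of the jig, fixed. Origin: centre of the slot's mouth, 120 mm above the bench. z: the slot's axis, pointing out of it, leaning 30 degrees from vertical to the jig's front (robot's side); the wedge goes in along -z with its z and x parallel to these (x either way). x: up the slope. Cheek (22 mm thick, fixed, aluminium) on the -x side, blue jaw on +x, tops at z = 0 within 2 mm.
- jig: The jig's dark steel foot, fixed to the bench, 190 (x) by 130 mm (y); origin at the centre of its underside, x level, to the jig's rear. The slot in the bed above: 14 mm wide at the mouth (x), narrowing downwards on both faces at the wedge's own taper, clear for 80 mm along its axis, 64 mm long (y), open at both y ends.
- jaw_top (a point): Middle of the top of the sliding blue jaw, 17 mm to the +x side of the slot's axis while the jaw is open; 64 mm wide (y), 20 mm thick. The wedge slides in freely until its head's centre is about 57 mm above the mouth (along the bed's z), where both faces touch; driven about 25 mm farther it locks, head's centre at 28 to 33 mm.
- jaw (a joint): Jaw travel towards the magnetron, m: 0 open, 0.0038 closed on the magnetron. A spring pushes it back to the cheek (2 N open, 6 N closed). The wedge goes in 6.7 mm per 1 mm of travel, pressed by about 3 N on its head at first and up to 12 N at the end; friction holds it where it is driven; once the jaw is closed it gives only 1 to 4 mm more at 20 N.
- magnetron (a point): Top of the steel magnetron clamped in the bed, 73 (x) by 84 (y) by 58 mm, beyond the jaw, its top 16 mm below the slot's mouth (bed's z). Its copper and white antenna in the middle stands 24 mm higher: nothing else on the jig stands above the tops of cheek and jaw. Same axes as the bed.
- meter_mid (a point): Bystander: centre of a loose yellow hand meter, 75 x 120 x 50 mm, lying on the bench.
- driver: Bystander: loose screwdriver, 190 mm long, lying on the bench between robot and jig.
- spray: Bystander: loose bottle, 60 mm in diameter, 170 mm tall, standing; origin at the centre of its underside.
- spare: Bystander: loose spare magnetron, steel, 70 x 84 mm, 79 mm tall; origin at the centre of its underside.
Things that resemble listed ones, but are neither listed nor needed, are in the scene too. Of the things shaped like the part that bears wedge_head, the orange one is meant.

How it is judged:
On the way:
1. the wedge stands loosely in the slot, let go, the jaw still open (less than 2 mm closed) (x of wedge_head in the frame of bed between -0.012 and 0.014 m and y of wedge_head in the frame of bed between -0.018 and 0.018 m and angle between the z axis of wedge_head and the z axis of bed, either way round below 0.2 rad and z of wedge_head in the frame of bed below 0.068 m and value of joint jaw below 0.002 m and contact force between the fingers and wedge below 0.1 N), for 0.2 s.
At the end, for the whole second after the job is handed in: The wedge stands in the slot along the slot's axis (within 0.2 rad, head within 18 mm of the middle of the jaw's width), its head's centre less than 38 mm above the mouth, the jaw at least 3.2 mm of its 3.8 mm closed, wedge at rest and released (x of wedge_head in the frame of bed between -0.012 and 0.014 m and y of wedge_head in the frame of bed between -0.018 and 0.018 m and angle between the z axis of wedge_head and the z axis of bed, either way round below 0.2 rad and value of joint jaw above 0.0032 m and z of wedge_head in the frame of bed below 0.038 m and linear speed of wedge below 0.01 m/s); the robot touches nothing.
It fails at once if another thing on the bench is moved more than 30 mm (distance of any of meter_mid, driver, spray, spare from where it was at the start of the episode above 0.03 m).
It also fails if it takes over 45 s, if anything falls off the work surface, if the arm or the gripper's body presses on something with over 40 N, if the wrist force passes 120 N, or if a joint passes its speed limit or range.

## Working session

There is one attempt and no reset: what is moved stays moved. The work goes in short steps, Python scripts to look and compute and a tool call to move; the robot and the scene stay as the last step left them, time stands still between calls to the robot, and variables do not carry over. Pictures are saved under pics/ and viewed, at most 10 in all, crops included, and the job is handed in when it is done.

Besides the shell and the picture viewer there is one more tool, called as name([rows], argument=value, ...), one row to a line, values as JSON. step_arm: Moves the arm, as the interface text tells. Its arguments: {"type":"object","properties":{"hand":{"type":"array"},"xyz":{"type":"array"},"turn":{"type":"array"},"force":{"type":"number"}},"required":["hand","xyz","turn"]}

```bash
mkdir -p pics
cat > h.py <<'E'
import numpy as np, cv2
from plant import ctrl, eyes, job
def snap(n,f):
    c=eyes.calibration(n); im=eyes.get_image(n); cv2.imwrite(f'pics/{f}.png',im[:,:,::-1]); np.save(f'pics/{f}.npy',c,allow_pickle=True); return im,c
def load(f): return cv2.imread(f'pics/{f}.png'), np.load(f'pics/{f}.npy',allow_pickle=True).item()
def R(q):
    from scipy.spatial.transform import Rotation as r
    return r.from_quat([q[1],q[2],q[3],q[0]]).as_matrix()
def ray(c,u,v):
    p=cv2.undistortPoints(np.array([[[u,v]]],float),np.array(c['intrinsics']),np.array([c['k1'],0,0,0.]))[0,0]
    d=R(c['orientation'])@np.array([p[0],p[1],1]); return np.array(c['xyz']),d
def onz(c,u,v,z):
    o,d=ray(c,u,v); return o+d*(z-o[2])/d[2]
def tri(rs):
    A=np.zeros((3,3));b=np.zeros(3);
    for o,d in rs:
        d=d/np.linalg.norm(d);P=np.eye(3)-np.outer(d,d);A+=P;b+=P@o
    x=np.linalg.solve(A,b); return x,[np.linalg.norm(np.cross(x-o,d/np.linalg.norm(d))) for o,d in rs]
def proj(c,p):
    q=R(c['orientation']).T@(np.array(p)-np.array(c['xyz'])); a=cv2.projectPoints(q[None],np.zeros(3),np.zeros(3),np.array(c['intrinsics']),np.array([c['k1'],0,0,0.]))[0]; return a.ravel()
E
python3 - <<'E'
from h import *
for n in ['scene','top']:
    im,c=snap(n,n+'0'); print(n,c)
o=ctrl.get_obs(); print(o, ctrl.tcp_to_grasp)
E
```

```text
scene {'intrinsics': array([[475.34643248,   0.        , 312.68882362],
       [  0.        , 475.34643248, 245.18516598],
       [  0.        ,   0.        ,   1.        ]]), 'k1': -0.0819886487160071, 'xyz': array([1.09703095, 0.29506902, 1.07163433]), 'orientation': array([-0.14396278,  0.52988556,  0.80473931, -0.22558958])}
top {'intrinsics': array([[610.48173347,   0.        , 310.81998999],
       [  0.        , 610.48173347, 238.37139272],
       [  0.        ,   0.        ,   1.        ]]), 'k1': -0.002834805007869, 'xyz': array([0.34493333, 0.05804344, 1.55210284]), 'orientation': array([ 0.05017086, -0.6971233 ,  0.71353761, -0.04864219])}
{'time': 0.1, 'joint_pos': array([-1.26698890e+00,  5.33188848e-02,  1.61416746e+00, -8.93097934e-06,
        1.47596792e+00, -1.18994041e-01]), 'qvel': array([-7.04261695e-04,  5.35515770e-04, -5.22884892e-03,  8.40240224e-04,
        7.73442618e-05,  6.20142666e-04]), 'tau': array([-1.97199292e-04, -3.94901776e+01, -3.71363425e+01, -1.02983638e-04,
        3.90097004e-03,  3.86482066e-05]), 'tool_pos': array([ 0.2562809 , -0.56942589,  0.23016212]), 'tcp_rot': array([-9.26422815e-04,  9.77737445e-01,  2.09829983e-01, -9.03162495e-05]), 'ft_force': array([-0.16817562,  0.4035959 ,  0.11142582]), 'wrist_torque': array([ 0.01145768,  0.0193292 , -0.01215918]), 'grasp_force': 0.0, 'grip_width': 1.0006675044795716} 0.0187
```

View pics/scene0.png

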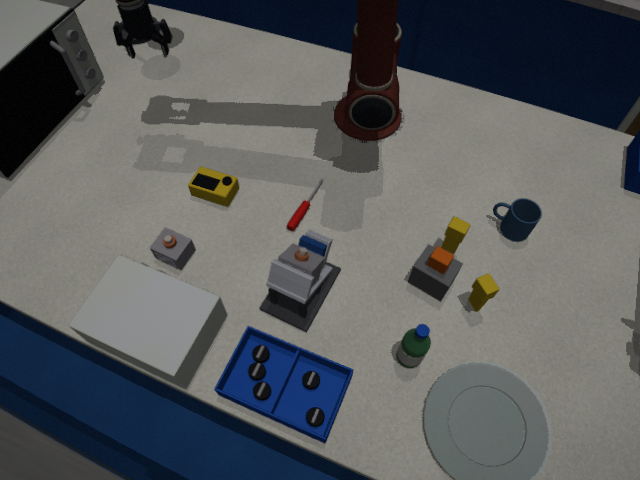

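View pics/top0.png

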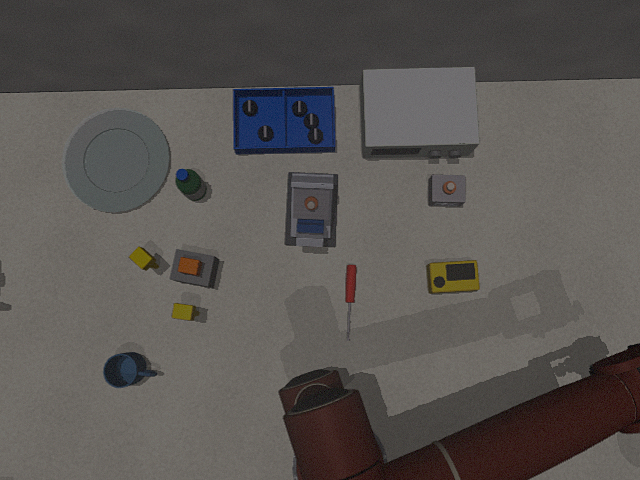

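Run:
```python
from h import *
for f,win in [('top0',{'orange':(165,250,225,290),'blue':(285,205,340,250)}),('scene0',{'orange':(415,235,470,290),'blue':(270,220,350,290)})]:
    im,c=load(f); hsv=cv2.cvtColor(im,cv2.COLOR_BGR2HSV)
    for k,(a,b,e,d) in win.items():
        lo,hi=((5,150,80),(18,255,255)) if k=='orange' else ((100,120,40),(125,255,255))
        m=np.zeros(hsv.shape[:2],np.uint8); m[b:d,a:e]=cv2.inRange(hsv[b:d,a:e],lo,hi)
        cs,_=cv2.findContours(m,0,2); cn=max(cs,key=cv2.contourArea); r=cv2.minAreaRect(cn); print(f,k,cv2.contourArea(cn),r,cv2.boxPoints(r).round(1).tolist())
        if f=='top0':
            z=.129 if k=='orange' else .128
            print('  world',[onz(c,*p,z).round(4).tolist() for p in cv2.boxPoints(r)],onz(c,*r[0],z).round(4))
a=cv2.imread('pics/top0.png')[165:255,265:355]; s=cv2.imread('pics/scene0.png')[220:330,250:350]; t=cv2.imread('pics/top0.png')[240:330,120:230]
A=cv2.resize(a,(390,390),interpolation=2);S=cv2.resize(s,(400,440),interpolation=2)
o=np.zeros((440,800,3),np.uint8);o[:390,:390]=A;o[:,400:]=S; cv2.imwrite('pics/crop1.png',cv2.convertScaleAbs(o,alpha=1.6))
```

```text
top0 orange 244.5 ((188.0, 265.5), (18.631032943725586, 14.708709716796875), 11.309932708740234) [[177.39999389648438, 270.8999938964844], [180.3000030517578, 256.5], [198.60000610351562, 260.1000061035156], [195.6999969482422, 274.5]]
  world [[0.4759, 0.3725, 0.129], [0.5096, 0.366, 0.129], [0.5, 0.323, 0.129], [0.4663, 0.3297, 0.129]] [0.4879 0.3478 0.129 ]
top0 blue 28.5 ((311.5, 228.0), (8.0, 21.0), 90.0) [[301.0, 224.0], [322.0, 224.0], [322.0, 232.0], [301.0, 232.0]]
  world [[0.5803, 0.0812, 0.128], [0.5791, 0.0316, 0.128], [0.56, 0.0321, 0.128], [0.5612, 0.0816, 0.128]] [0.5701 0.0566 0.128 ]
scene0 orange 237.5 ((441.892333984375, 255.4384765625), (20.34169578552246, 13.519783973693848), 29.744882583618164) [[429.70001220703125, 256.29998779296875], [436.3999938964844, 244.5], [454.1000061035156, 254.60000610351562], [447.3999938964844, 266.3999938964844]]
scene0 blue 260.5 ((312.3763427734375, 244.7783660888672), (27.312814712524414, 11.270341873168945), 23.962486267089844) [[297.6000061035156, 244.39999389648438], [302.20001220703125, 234.10000610351562], [327.1000061035156, 245.1999969482422], [322.6000061035156, 255.5]]
```

View pics/crop1.png

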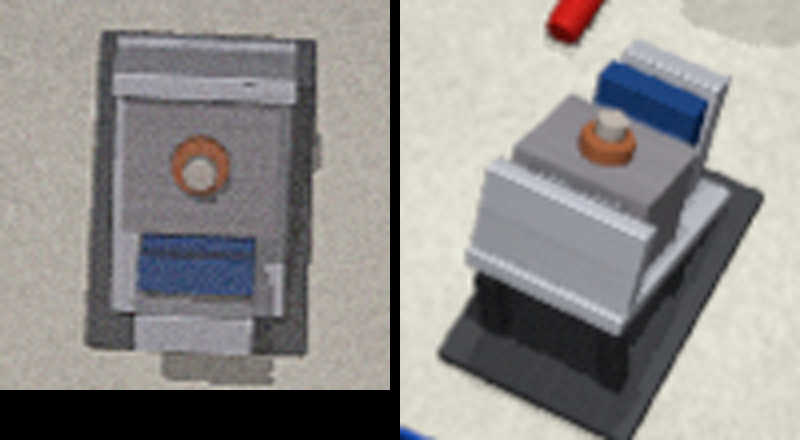

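step_arm([
  [25, 50, 20],
  [50, 105, 40],
  [80, 160, 60],
  [105, 215, 60],
  [130, 265, 60],
], hand=[85, 85, 85, 85, 85], turn=[-7, -14, -21, -28, -35])

```text
time: 0.72
tool_pos: [0.3869, -0.303, 0.2914]
tcp_rot: [0.0, 0.995, -0.096, 0.0]
ft_force: [0.9, 0.3, 0.5]
grip_width: 0.997
grasp_force: 0.0
```

step_arm([
  [20, 55, 0],
  [40, 110, 0],
  [60, 165, 0],
  [80, 220, 0],
  [90, 275, 0],
], hand=[85, 85, 85, 85, 85], turn=[0, 0, 0, 0, 0])

```text
time: 1.35
tool_pos: [0.4766, -0.028, 0.2908]
tcp_rot: [-0.0, 0.996, -0.094, -0.0]
ft_force: [1.4, -0.1, -0.3]
grip_width: 0.995
grasp_force: 0.0
```

step_arm([
  [0, 60, 0],
  [0, 120, 0],
  [0, 180, 0],
  [0, 230, 0],
  [0, 270, 0],
], hand=[85, 85, 85, 85, 85], turn=[0, 0, 0, 0, 0])

```text
time: 1.98
tool_pos: [0.4758, 0.242, 0.2907]
tcp_rot: [0.0, 0.996, -0.093, -0.0]
ft_force: [0.4, -0.0, -0.2]
grip_width: 0.992
grasp_force: 0.0
```

Continue to above the rack and look with the wrist camera.

step_arm([
  [6, 55, 0],
  [12, 105, 0],
  [12, 105, 0],
  [12, 105, 0],
], hand=[85, 85, 85, 85], turn=[0, 0, 0, 0])

```text
time: 2.48
tool_pos: [0.4882, 0.3447, 0.2906]
tcp_rot: [0.001, 0.996, -0.094, -0.0]
ft_force: [0.1, 0.9, -0.5]
grip_width: 0.997
grasp_force: 0.0
```

Run:
```python
from h import *
o=ctrl.get_obs(); im,c=snap('wrist','w1'); print(c,o['tool_pos'],o['joint_pos'])
bgr,_=load('w1'); hsv=cv2.cvtColor(bgr,cv2.COLOR_BGR2HSV)
m=cv2.inRange(hsv,(5,150,60),(18,255,255)); cn=max(cv2.findContours(m,0,2)[0],key=cv2.contourArea); r=cv2.minAreaRect(cn); print(r)
print([onz(c,*p,.129).round(4).tolist() for p in cv2.boxPoints(r)],onz(c,*r[0],.129))
```

```text
{'intrinsics': array([[423.99602843,   0.        , 312.15913305],
       [  0.        , 423.99602843, 235.03211611],
       [  0.        ,   0.        ,   1.        ]]), 'k1': 0.002794661809040861, 'xyz': array([0.55741308, 0.33134829, 0.43290532]), 'orientation': array([-0.08982344, -0.63093798,  0.76303182,  0.10784925])} [0.48817336 0.34474217 0.29064988] [ 4.90596319e-01 -3.93722468e-02  1.60725063e+00 -4.41139195e-04
  1.57504664e+00  2.24919696e+00]
((310.0, 209.0), (54.0, 62.0), 90.0)
[[0.5145, 0.3635, 0.129], [0.5061, 0.3197, 0.129], [0.4662, 0.3265, 0.129], [0.4749, 0.372, 0.129]] [0.49080276 0.3453843  0.129     ]
```

View pics/w1.png

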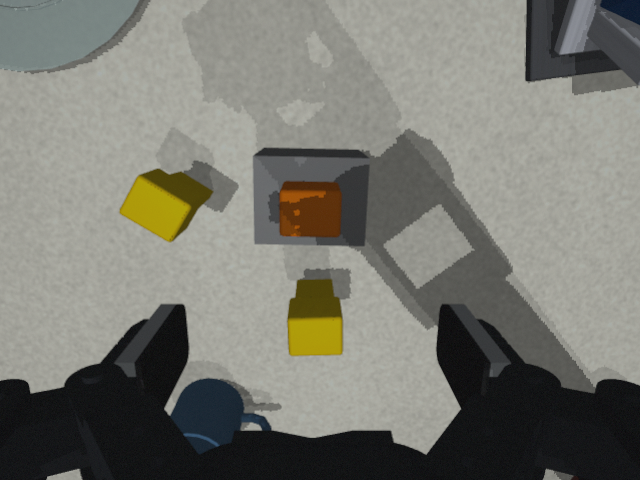

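step_arm([
  [0, 1, -50],
  [0, 1, -100],
  [0, 1, -150],
  [0, 1, -185],
  [0, 1, -199],
], hand=[85, 85, 85, 85, 85], turn=[0, 0, 0, 0, 0], force=20)

```text
time: 3.15
tool_pos: [0.4872, 0.3441, 0.0898]
tcp_rot: [0.001, 0.996, -0.095, -0.002]
ft_force: [0.8, -0.4, -0.0]
grip_width: 0.993
grasp_force: 0.0
```

step_arm([
  [0, 0, 0],
  [0, 0, 0],
  [0, 0, 0],
  [0, 0, 0],
  [0, 0, 0],
], hand=[40, 40, 40, 40, 40], turn=[0, 0, 0, 0, 0], force=20)

```text
time: 3.78
tool_pos: [0.49, 0.3467, 0.0949]
tcp_rot: [-0.001, 0.996, -0.094, 0.002]
ft_force: [-0.0, -1.0, 6.1]
grip_width: 0.536
grasp_force: 22.2
```

step_arm([
  [0, 0, 20],
  [0, 0, 60],
  [0, 0, 110],
  [0, 0, 160],
  [0, 0, 200],
], hand=[40, 40, 40, 40, 40], turn=[0, 0, 0, 0, 0])

```text
time: 4.4
tool_pos: [0.4883, 0.3462, 0.2958]
tcp_rot: [-0.001, 0.996, -0.094, 0.001]
ft_force: [-0.3, 0.4, -1.4]
grip_width: 0.532
grasp_force: 21.5
```

```bash
python3 - <<'E'
from h import *
snap('top','top1')
E
python3 - <<'E'
import sys; sys.path.insert(0,'.')
from h import *
im,c=load('/top0'[1:]) 
M=onz(c,310.5,235.6,.12); print('mouth',M)
for a,b in [((103,32),(86,345)),((315,40),(307,352))]:
    p=onz(c,265+a[0]/4.333,165+a[1]/4.333,.01);q=onz(c,265+b[0]/4.333,165+b[1]/4.333,.01);print(p,q,np.degrees(np.arctan2(*(p-q)[1::-1])))
p=onz(c,265+134/4.333,165+347/4.333,.115);q=onz(c,265+250/4.333,165+353/4.333,.115);print('cheek',p,q,np.degrees(np.arctan2(*(p-q)[1::-1])))
E
```

```text
mouth [0.55321217 0.05942214 0.12      ]
[0.73599097 0.11201372 0.01      ] [0.54753    0.12539784 0.01      ] -4.06221158342822
[ 0.72805492 -0.01454713  0.01      ] [ 0.54033134 -0.00437116  0.01      ] -3.102809414980517
cheek [0.53201273 0.0945366  0.115     ] [0.52720818 0.03109344 0.115     ] 85.669255861393
```

step_arm([
  [-10, -55, 5],
  [-20, -110, 5],
  [-30, -170, 5],
  [-38, -230, 5],
  [-38, -285, 5],
], hand=[40, 40, 40, 40, 40], turn=[2, 4, 6, 7, 7])

```text
time: 5.08
tool_pos: [0.4494, 0.0596, 0.2977]
tcp_rot: [-0.0, 0.999, -0.033, 0.0]
ft_force: [1.3, -0.7, -1.4]
grip_width: 0.536
grasp_force: 21.7
```

step_arm([
  [0, 0, 0],
  [0, 0, 0],
], hand=[40, 40], turn=[0, 0])

```text
time: 5.32
tool_pos: [0.4502, 0.0613, 0.2975]
tcp_rot: [-0.0, 0.999, -0.033, 0.0]
ft_force: [-0.7, 0.0, -1.2]
grip_width: 0.539
grasp_force: 22.0
```

Run:
```python
from h import *
o=ctrl.get_obs(); im,c=snap('wrist','w2'); print(c['xyz'],o['tool_pos'],o['tcp_rot'])
print(proj(c,[.5532,.0594,.12]))
```

```text
[0.52040259 0.05613395 0.43983344] [0.45024447 0.06130948 0.29749342] [-3.54062535e-04  9.99450705e-01 -3.31384910e-02  4.97003011e-05]
[304.81339898  64.6246377 ]
```

View pics/w2.png

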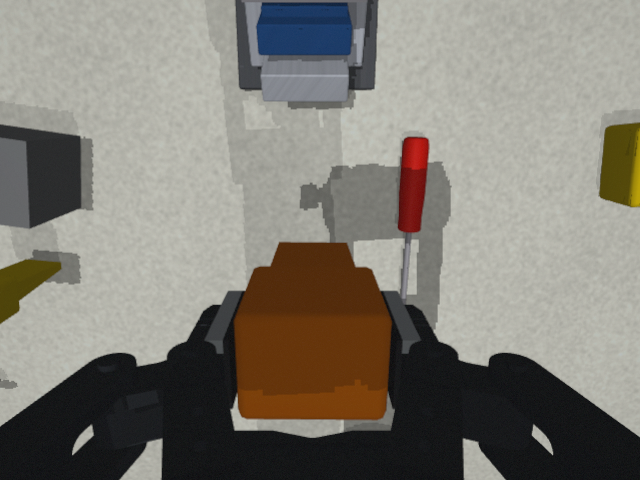

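Run:
```python
from h import *
im,c=load('w2'); tp=np.array([.45024,.06131,.29749])
a=cv2.resize(im[0:110,225:390],(800,533),interpolation=2); cv2.imwrite('pics/crop2.png',cv2.convertScaleAbs(a,alpha=1.4))
g=cv2.cvtColor(im,cv2.COLOR_BGR2GRAY).astype(float)
print('col profile 290-325, rows 15..105',g[15:106,290:325].mean(1).round().astype(int).tolist())
hsv=cv2.cvtColor(im,cv2.COLOR_BGR2HSV); m=cv2.inRange(hsv,(5,150,30),(18,255,255))
for r in (246,255,275,290,318,340,380,410):
    x=np.where(m[r,200:430])[0]+200; print(r,x.min(),x.max())
x=np.where(m[:,313])[0]; print('rows',x.min(),x.max())
def depthpt(u,v,mm,px):
    o,d=ray(c,u,v); z=mm*c['intrinsics'][0,0]/px; return o+d*z/1000
print('toprear-tcp',(depthpt(315,316,46,153)-tp)*1000,'tiprear-tcp',(depthpt(313,243,38,71)-tp)*1000)
```

```text
col profile 290-325, rows 15..105 [54, 51, 47, 45, 45, 46, 45, 46, 46, 52, 57, 57, 56, 54, 55, 56, 55, 55, 55, 55, 55, 56, 55, 56, 55, 56, 56, 55, 55, 56, 56, 56, 55, 56, 55, 56, 55, 56, 54, 52, 76, 90, 90, 90, 93, 101, 118, 126, 126, 126, 126, 126, 126, 126, 126, 126, 126, 126, 125, 139, 160, 155, 139, 137, 136, 136, 136, 136, 136, 136, 136, 136, 136, 136, 136, 136, 136, 135, 135, 135, 135, 135, 135, 135, 135, 128, 108, 97, 101, 102, 102]
246 278 347
255 275 350
275 252 372
290 246 378
318 234 390
340 234 390
380 237 388
410 240 385
rows 243 418
toprear-tcp [11.54082446 -1.97084204 26.6000488 ] tiprear-tcp [  3.33099841  -0.91758899 -74.52025491]
```

View pics/crop2.png

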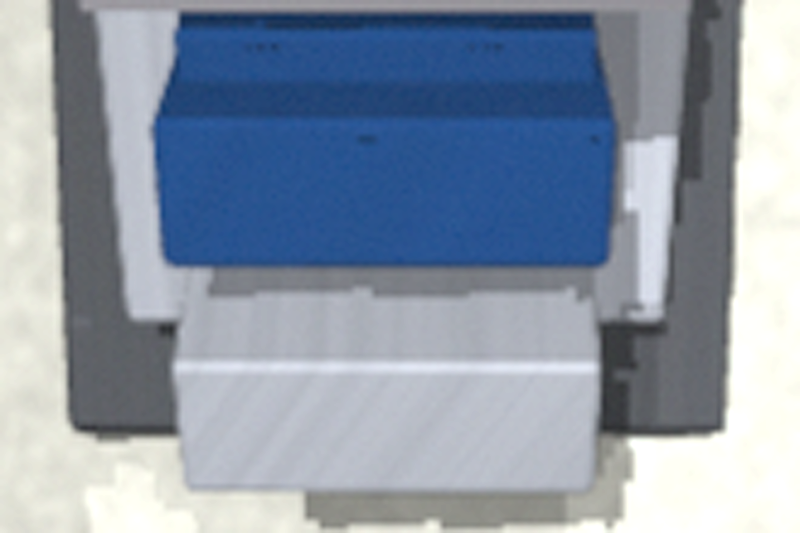

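Run:
```python
from h import *
im,c=load('w2')
J=onz(c,304.9,54.7,.1235);C=onz(c,305,74.5,.1165);print('J',J,'C',C,'mid',(J+C)/2)
l=onz(c,259,54.7,.1235);r=onz(c,350.8,54.7,.1235);print(l,r,np.linalg.norm(l-r),np.degrees(np.arctan2(*(l-r)[1::-1])))
fr=onz(c,305,101,.1055);print('cheek front',fr)
rr=onz(c,304,24,.1335);print('jaw rear',rr)
```

```text
J [0.55921421 0.05884351 0.1235    ] C [0.54698436 0.05977718 0.1165    ] mid [0.55309928 0.05931035 0.12      ]
[0.5613478  0.09050675 0.1235    ] [0.55707341 0.02718585 0.1235    ] 0.06346500276523165 86.13818621049755
cheek front [0.52925336 0.06124587 0.1055    ]
jaw rear [0.57666276 0.05800176 0.1335    ]
```

Run:
```python
from h import *
im,c=load('w2'); tp=np.array([.45024,.06131,.29749]); h=np.radians(-3.85); X=np.array([np.cos(h),np.sin(h),0]);Y=np.array([-np.sin(h),np.cos(h),0])
f=lambda u,v,z:(onz(c,u,v,tp[2]+z)-tp)
for z in (.022,.026,.03,.034,.038):
    a,b,t=f(315,315.5,z),f(313,418.5,z),f(313,243,z-.141)
    print(z,'rear x',a@X*1e3,'front x',b@X*1e3,'tip rear x',t@X*1e3,'y',a@Y*1e3,b@Y*1e3,t@Y*1e3)
```

```text
0.022 rear x 9.486012574342167 front x -28.751682732121477 tip rear x -10.350088571174718 y -1.2205313308702448 -0.6115353328573145 -0.7407832968413393
0.026 rear x 11.509082159436526 front x -25.45766072179069 tip rear x -9.11490335177133 y -1.1950309055202362 -0.6062768424469154 -0.7363836582765536
0.03 rear x 13.532151744530827 front x -22.163638711459893 tip rear x -7.87971813236794 y -1.1695304801702313 -0.6010183520365096 -0.7319840197117747
0.034 rear x 15.555221329625184 front x -18.869616701129043 tip rear x -6.64453291296455 y -1.1440300548202227 -0.5957598616261001 -0.7275843811469892
0.038 rear x 17.5782909147196 front x -15.575594690798251 tip rear x -5.409347693561161 y -1.1185296294702103 -0.590501371215701 -0.7231847425822104
```

step_arm([
  [40, -1, 0],
  [80, -2, 0],
  [113, -2, -15],
  [113, -2, -35],
  [113, -2, -44],
], hand=[40, 40, 40, 40, 40], turn=[0, 0, 0, 0, 0])

```text
time: 6.0
tool_pos: [0.5622, 0.0604, 0.2508]
tcp_rot: [-0.0, 0.999, -0.032, -0.002]
ft_force: [-0.2, 0.6, -1.8]
grip_width: 0.538
grasp_force: 21.5
```

Run:
```python
from h import *
o=ctrl.get_obs(); print(o['tool_pos'],o['ft_force'])
A,c=snap('scene','s2'); im,cw=snap('wrist','w3'); 
a=cv2.resize(A[180:330,230:380,::-1],(480,480),interpolation=2); b=cv2.resize(im[180:460,180:460,::-1],(310,310))
out=np.zeros((480,800,3),np.uint8); out[:,:480]=a; out[:310,490:]=b; cv2.imwrite('pics/crop3.png',cv2.convertScaleAbs(out,alpha=1.4))
t=o['tool_pos']+np.array([-.010,.000,-.109]); print(proj(c,t),proj(c,[.5531,.0593,.12]))
```

```text
[0.56218799 0.06037731 0.25084766] [-0.24754907  0.60419165 -1.77835031]
[316.03042383 232.75068123] [315.47085116 237.88333708]
```

View pics/crop3.png

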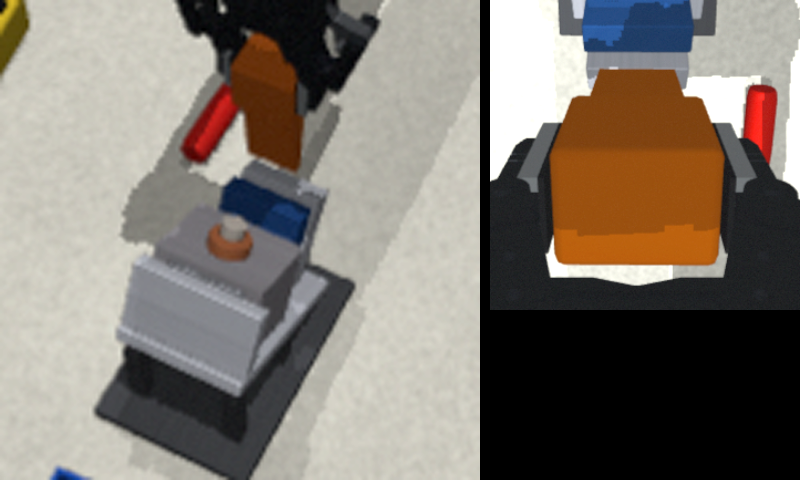

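Run:
```python
from h import *
im,c=load('s2'); hsv=cv2.cvtColor(im,cv2.COLOR_BGR2HSV)
def poly(lo,hi,box,e):
    x0,y0,x1,y1=box; m=np.zeros(hsv.shape[:2],np.uint8); m[y0:y1,x0:x1]=cv2.inRange(hsv[y0:y1,x0:x1],lo,hi)
    cn=max(cv2.findContours(m,0,2)[0],key=cv2.contourArea); print(cv2.approxPolyDP(cv2.convexHull(cn),e,True)[:,0].tolist())
poly((4,150,30),(18,255,255),(290,180,335,240),2); poly((100,120,30),(125,255,255),(280,225,345,270),2)
X=np.array([.9977,-.067,0]);Y=np.array([.067,.9977,0]);Z=np.array([0,0,1]);o=np.array([.5531,.0593,.12])
zb=-.5*X+.866*Z; xb=.866*X+.5*Z
print('jaw top corners',[proj(c,o+xb*a+Y*b).round(1).tolist() for a in(.007,.027) for b in(-.032,.032)])
tp=np.array([.5622,.0604,.2508])
for zt in (-.109,-.103):
  for xr in (-.007,0): print('tip rear',zt,xr,[proj(c,tp+X*xr+Y*b+Z*zt).round(1).tolist() for b in(-.0197,.0183)])
for zt in (.030,.036): print('head rear',[proj(c,tp+X*xr+Y*b+Z*zt).round(1).tolist() for xr in (.0135,.0165) for b in(-.0237,.0223)])
```

```text
[[309, 190], [315, 192], [322, 202], [322, 232], [308, 226], [302, 211], [302, 199]]
[[300, 239], [306, 236], [326, 245], [324, 254], [300, 245]]
jaw top corners [[302.2, 233.8], [326.5, 244.3], [298.6, 237.1], [323.2, 247.8]]
tip rear -0.109 -0.007 [[308.2, 230.6], [322.8, 236.9]]
tip rear -0.109 0 [[306.8, 232.9], [321.4, 239.2]]
tip rear -0.103 -0.007 [[308.1, 229.2], [322.8, 235.5]]
tip rear -0.103 0 [[306.7, 231.5], [321.4, 237.8]]
head rear [[300.8, 200.8], [320.8, 209.0], [300.1, 201.8], [320.1, 210.1]]
head rear [[300.7, 199.0], [320.8, 207.3], [300.0, 200.1], [320.1, 208.4]]
```

Run:
```python
from h import *
tp=np.array([.5622,.0604,.2508])
im,c=load('w3'); s,cs=load('s2'); hsv=cv2.cvtColor(im,cv2.COLOR_BGR2HSV); m=cv2.inRange(hsv,(4,150,25),(18,255,255))
for r in range(240,282,3):
    x=np.where(m[r,200:430])[0]+200; print(r,(x.min(),x.max()) if len(x) else None,end=' ')
g=cv2.convertScaleAbs(np.hstack([cv2.resize(im[225:335,220:400],(540,330)),cv2.resize(s[180:246,290:340],(250,330),interpolation=cv2.INTER_NEAREST)]),alpha=1.8); cv2.imwrite('pics/crop4.png',g)
# tip rear corners: wrist left = +y ; scene right = +y
for w,sc in [((278,243.5),(322.5,232.5)),((348,243.5),(308,226.5))]:
    x,e=tri([ray(c,*w),ray(cs,*sc)]); print((x-tp)*1e3,np.array(e)*1e3)
print(R(c['orientation'])[:,2])
```

```text
240 None 243 (np.int64(279), np.int64(345)) 246 (np.int64(278), np.int64(347)) 249 (np.int64(277), np.int64(348)) 252 (np.int64(276), np.int64(349)) 255 (np.int64(275), np.int64(350)) 258 (np.int64(274), np.int64(351)) 261 (np.int64(273), np.int64(352)) 264 (np.int64(271), np.int64(353)) 267 (np.int64(259), np.int64(354)) 270 (np.int64(254), np.int64(370)) 273 (np.int64(253), np.int64(371)) 276 (np.int64(251), np.int64(373)) 279 (np.int64(250), np.int64(374)) [ 5.57410288e-02  1.90889571e+01 -8.27910264e+01] [1.1903209 1.1903209]
[ -3.80184137 -19.19168865 -86.26729804] [1.85421039 1.85421039]
[-0.28104898  0.01853074 -0.9595145 ]
```

View pics/crop4.png

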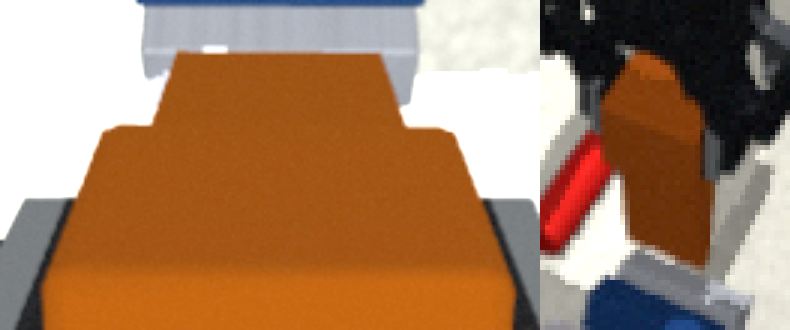

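step_arm([
  [-4, 0, -15],
  [-4, 0, -33],
  [-4, 0, -45],
  [-4, 0, -52],
  [-4, 0, -52],
], hand=[40, 40, 40, 40, 40], turn=[0, 0, 0, 0, 0])

```text
time: 6.72
tool_pos: [0.5585, 0.0591, 0.1999]
tcp_rot: [-0.0, 0.999, -0.033, -0.002]
ft_force: [-2.2, -0.1, -2.1]
grip_width: 0.538
grasp_force: 22.2
```

step_arm([
  [-7, 0, -1],
  [-15, 1, -2],
  [-24, 1.5, -5],
  [-32, 2, -8],
], hand=[40, 40, 40, 40], turn=[0, 0, 0, 0])

```text
time: 7.22
tool_pos: [0.5277, 0.0612, 0.1945]
tcp_rot: [-0.0, 0.999, -0.033, 0.001]
ft_force: [1.2, -0.3, 2.0]
grip_width: 0.537
grasp_force: 23.2
```

Run:
```python
from h import *
o=ctrl.get_obs(); print(o['tool_pos'],o['ft_force'])
snap('scene','s3');im,c=snap('wrist','w4'); hsv=cv2.cvtColor(im,cv2.COLOR_RGB2HSV); m=cv2.inRange(hsv,(4,150,25),(18,255,255))
x=np.where(m[:,313])[0]; print('rows',x.min(),x.max())
s=load('s3')[0]; cv2.imwrite('pics/crop5.png',cv2.convertScaleAbs(np.hstack([cv2.resize(s[180:260,280:350],(350,400)),cv2.resize(load('w4')[0][160:460,160:460],(400,400))]),alpha=1.5))
```

```text
[0.52765621 0.06116631 0.19449864] [ 1.21045116 -0.32853179  1.97308274]
rows 0 409
```

View pics/crop5.png

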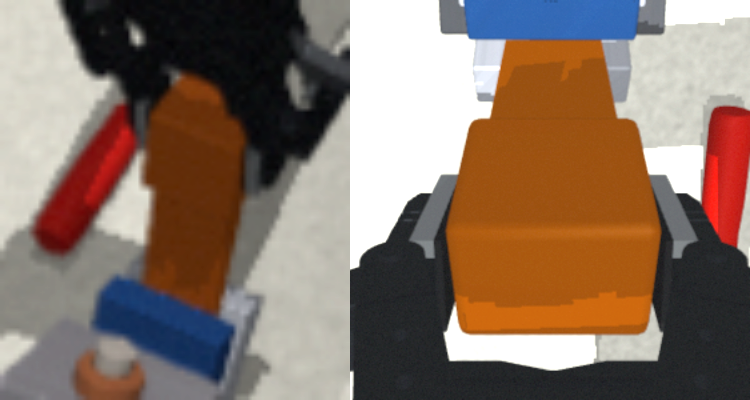

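step_arm([
  [-8, 0.5, -3],
  [-17, 1, -6.5],
  [-25, 1.5, -10],
  [-25, 1.5, -10],
], hand=[40, 40, 40, 40], turn=[0, 0, 0, 0])

```text
time: 7.82
tool_pos: [0.5009, 0.0627, 0.1821]
tcp_rot: [-0.0, 0.999, -0.033, -0.001]
ft_force: [0.5, -0.8, -0.7]
grip_width: 0.531
grasp_force: 23.9
```

step_arm([
  [3, 0, -4.5],
  [6, 0, -9],
  [10, -0.5, -15],
  [14, -1, -21],
  [14, -1, -21],
], hand=[40, 40, 40, 40, 40], turn=[0, 0, 0, 0, 0])

```text
time: 8.45
tool_pos: [0.5161, 0.0615, 0.1612]
tcp_rot: [0.0, 0.999, -0.033, -0.001]
ft_force: [-0.1, 0.6, -0.6]
grip_width: 0.537
grasp_force: 23.8
```

```bash
cat >> h.py <<'E'
X=np.array([.9977,-.067,0]);Y=np.array([.067,.9977,0]);Z=np.array([0,0,1.]);O=np.array([.5531,.0593,.12])
zb=-.5*X+.866*Z; xb=.866*X+.5*Z
def topface(f,cam):
    im,c=snap(cam,f); hsv=cv2.cvtColor(im,cv2.COLOR_RGB2HSV); m=cv2.inRange(hsv,(4,150,25),(18,255,255))
    cn=max(cv2.findContours(m,0,2)[0],key=cv2.contourArea); print(cam,'seen bbox',cv2.boundingRect(cn), cv2.approxPolyDP(cv2.convexHull(cn),2,True)[:,0].tolist())
    return im,c
def pred(c,hz):
    print('pred',hz,[proj(c,O+zb*(hz+k)+xb*a+Y*b).round().astype(int).tolist() for k in(.022,-.022) for a in(-.018,.018) for b in(-.023,.023)])
E
python3 - <<'E'
from h import *
_,c=topface('s4','scene'); pred(c,.064)
_,c=topface('w5','wrist'); pred(c,.064)
E
```

```text
scene seen bbox (354, 0, 69, 140) [[411, 0], [422, 43], [399, 123], [388, 135], [377, 139], [362, 139], [354, 122], [355, 62], [389, 1]]
pred 0.064 [[318, 200], [336, 207], [312, 205], [330, 213], [314, 216], [331, 224], [308, 222], [326, 229]]
wrist seen bbox (230, 179, 165, 221) [[355, 179], [379, 246], [394, 342], [379, 396], [351, 399], [249, 398], [245, 395], [230, 343], [245, 246], [269, 179]]
pred 0.064 [[380, 404], [240, 404], [396, 349], [224, 349], [368, 294], [253, 294], [378, 232], [243, 232]]
```

step_arm([
  [0, 0, 0],
  [0, 0, 0],
  [0, 0, 0],
  [0, 0, 0],
  [0, 0, 0],
], hand=[52, 60, 85, 85, 85], turn=[0, 0, 0, 0, 0])

```text
time: 9.18
tool_pos: [0.5165, 0.0616, 0.1624]
tcp_rot: [-0.0, 0.999, -0.033, 0.0]
ft_force: [0.4, 0.3, 0.2]
grip_width: 0.998
grasp_force: 0.0
```

Run:
```python
from h import *
print(ctrl.get_obs()['tool_pos'])
_,c=topface('w6','wrist'); pred(c,.057); pred(c,.062)
```

```text
[0.51649443 0.06155618 0.16241399]
wrist seen bbox (234, 180, 157, 200) [[356, 180], [376, 229], [390, 323], [376, 377], [249, 377], [234, 323], [248, 231], [269, 180]]
pred 0.057 [[378, 383], [243, 383], [392, 326], [228, 326], [366, 281], [255, 281], [376, 218], [246, 218]]
pred 0.062 [[380, 397], [242, 397], [395, 342], [226, 342], [368, 290], [254, 290], [377, 228], [244, 228]]
```

step_arm([
  [0, 0, 50],
  [0, 0, 80],
  [-11, 0.5, 80],
  [-11, 0.5, 80],
  [-11, 0.5, 80],
], hand=[85, 85, 40, 0, 0], turn=[0, 0, 0, 0, 0])

```text
time: 9.85
tool_pos: [0.5045, 0.0621, 0.2403]
tcp_rot: [0.0, 0.999, -0.033, -0.001]
ft_force: [0.5, 0.6, 0.7]
grip_width: 0.372
grasp_force: 0.0
```

step_arm([
  [0, 0, 0],
  [0, 0, -20],
  [0, 0, -38],
  [0, 0, -38],
], hand=[0, 0, 0, 0], turn=[0, 0, 0, 0])

```text
time: 10.35
tool_pos: [0.5037, 0.0621, 0.2008]
tcp_rot: [0.0, 0.999, -0.033, -0.003]
ft_force: [-0.6, -0.1, -0.8]
grip_width: 0.001
grasp_force: 0.0
```

step_arm([
  [2.5, 0, -4],
  [5, 0, -8.5],
  [7, 0, -12],
  [9, 0, -15.5],
  [10, 0, -17.5],
], hand=[0, 0, 0, 0, 0], turn=[0, 0, 0, 0, 0])

```text
time: 10.98
tool_pos: [0.516, 0.062, 0.1878]
tcp_rot: [0.0, 0.999, -0.033, 0.001]
ft_force: [-1.2, -0.4, 5.4]
grip_width: -0.0
grasp_force: 2.9
```

step_arm([
  [1, 0, -2],
  [2, 0, -4],
  [3, 0, -5.5],
  [4, 0, -7],
  [4, 0, -7],
], hand=[0, 0, 0, 0, 0], turn=[0, 0, 0, 0, 0])

```text
time: 11.6
tool_pos: [0.5204, 0.062, 0.1814]
tcp_rot: [0.0, 0.999, -0.033, 0.001]
ft_force: [-1.2, -0.7, 5.7]
grip_width: -0.0
grasp_force: 3.0
```

step_arm([
  [-2, 0, 15],
  [-14, 1, 15],
  [-14, 1, 15],
  [-14, 1, 15],
], hand=[0, 0, 0, 0], turn=[0, 0, 0, 0])

```text
time: 12.1
tool_pos: [0.505, 0.0631, 0.1943]
tcp_rot: [0.0, 0.999, -0.033, -0.0]
ft_force: [0.1, 0.1, 0.3]
grip_width: -0.001
grasp_force: 0.0
```

Run:
```python
from h import *
print(ctrl.get_obs()['tool_pos'])
_,c=topface('w7','wrist'); pred(c,.057); pred(c,.050);pred(c,.044)
```

```text
[0.50497863 0.06308433 0.19430012]
wrist seen bbox (253, 143, 121, 137) [[351, 143], [365, 163], [373, 221], [364, 277], [263, 278], [260, 273], [253, 225], [263, 159], [276, 143]]
pred 0.057 [[369, 310], [256, 310], [379, 251], [246, 251], [361, 233], [265, 233], [368, 173], [258, 173]]
pred 0.05 [[368, 296], [258, 296], [377, 237], [248, 237], [360, 222], [266, 222], [366, 163], [259, 162]]
pred 0.044 [[366, 285], [259, 285], [376, 225], [250, 225], [359, 214], [267, 214], [365, 154], [260, 154]]
```

step_arm([
  [5, 0, -10],
  [5, 0, -17],
  [6, 0, -23],
  [7, 0, -28],
  [8, 0, -32],
], hand=[0, 0, 0, 0, 0], turn=[0, 0, 0, 0, 0])

```text
time: 12.78
tool_pos: [0.5163, 0.0629, 0.1665]
tcp_rot: [0.0, 0.999, -0.033, 0.004]
ft_force: [-1.0, 0.4, 14.2]
grip_width: 0.001
grasp_force: 6.4
```

step_arm([
  [1, 0, -3],
  [2, 0, -6],
  [3, 0, -9],
  [4, 0, -12],
  [4, 0, -12],
], hand=[0, 0, 0, 0, 0], turn=[0, 0, 0, 0, 0])

```text
time: 13.4
tool_pos: [0.5195, 0.0632, 0.1622]
tcp_rot: [0.0, 0.999, -0.033, 0.002]
ft_force: [-24.8, 0.3, 47.4]
grip_width: -0.001
grasp_force: 27.0
```

step_arm([
  [-2, 0, 15],
  [-4, 0, 40],
  [-14, 0, 60],
  [-30, 0, 80],
  [-30, 0, 80],
], hand=[0, 0, 0, 0, 0], turn=[0, 0, 0, 0, 0])

```text
time: 14.02
tool_pos: [0.4879, 0.0631, 0.2319]
tcp_rot: [-0.0, 0.999, -0.033, 0.001]
ft_force: [0.1, 0.3, -0.2]
grip_width: 0.003
grasp_force: 0.0
```

Run:
```python
from h import *
print(ctrl.get_obs()['tool_pos'],ctrl.get_obs()['ft_force'])
_,c=topface('w8','wrist'); pred(c,.036); pred(c,.030)
im,_=load('w8'); cv2.imwrite('pics/w8v.png',cv2.convertScaleAbs(im,alpha=1.4))
```

```text
[0.48786029 0.06307782 0.23186718] [ 0.12948457  0.34887137 -0.20935929]
wrist seen bbox (262, 99, 95, 100) [[350, 100], [356, 136], [351, 196], [268, 196], [262, 139], [269, 101]]
pred 0.036 [[355, 213], [266, 213], [361, 155], [260, 155], [350, 162], [272, 162], [354, 106], [267, 106]]
pred 0.03 [[354, 206], [267, 206], [360, 148], [261, 148], [349, 156], [272, 156], [353, 101], [268, 101]]
```

View pics/w8v.png

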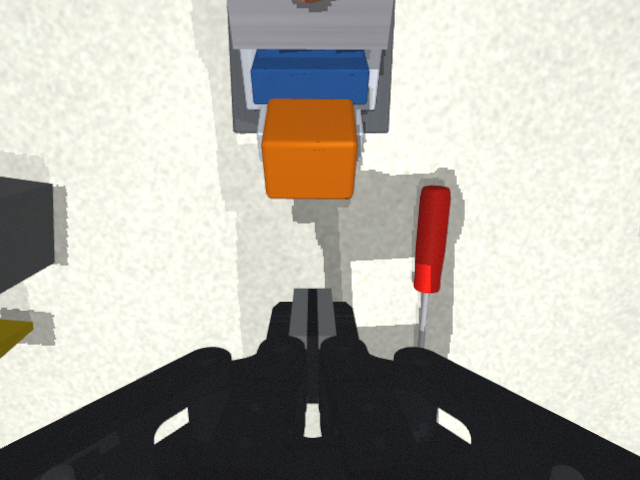

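```bash
python3 -c "
from plant import job
print(job.close_job())"
```

```text
the job is handed in; nothing more can be done
None
```

I set the orange wedge loosely in the slot, let go of it, then pressed it down until it stopped giving at about 50 N. The last image shows its head fully down, about 30 mm or less above the mouth, and the job is handed in; I could not read the jaw travel directly, and no verdict came back.

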